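# Post a spent ink pad through the sprung flap

### The job

Put the spent stamp pad (the small flat rectangular block) into the drop box without picking it up: slide it along the shelf towards the flap, press the self-closing flap open with one fingertip, and while that fingertip holds it open push the pad over the lip with the other fingertip so that it drops inside. Never lift the pad, do not use the pad to push the flap open, leave the other things where they are, and finally draw back so that the flap shuts.

Things in the scene. Friction and masses are not known exactly. Their poses are not given: they have to be found in the camera images.
- dropbox: Steel drop box fixed to the desk. Origin: on the desk below the middle of the lip; x points into the box, away from the robot, y left, z up. In this frame, mm: flat shelf at z 95 (x -115 to 0, y -150 to 150); entry behind it y -104 to 104, closed by the flap; inner floor at z 5. Fixed cheeks beside the flap and hood behind it (x 106 to 200) reach z 145; nothing stands above the flap.
- flap (a joint): Flap hinge: 0 = shut, grows as its front goes down into the box, at most 1.1 rad; a spring shuts it. Hinge line along box y at box x = 100, z = 137 mm. Pressing down on the plate 70 mm in front of the hinge takes 1 to 4 N; with the tip just above shelf level it is about 0.5 rad open, and it opens further as that tip moves towards the hinge.
- flap_edge (a point): The flap: bent 3 mm steel sheet 198 mm wide: a level plate (when shut: box x 4 to 100 mm, top at z 140) with a 40 mm skirt hanging from its front edge to 1 or 2 mm above the shelf. This point is the middle of its upper front edge, where plate and skirt meet. It swings only inward and down.
- lip (a point): Middle of the lip, the inner edge of the shelf, 95 mm above the desk. A thing pushed over it drops about 90 mm to the floor of the box.
- pad: The spent ink pad: flat black plastic block, 36 mm (its x) by 44 mm (its y), 18 mm high, about 35 g, with a blue felt face on top. Origin at the centre of its underside. It starts lying on the shelf in front of the flap, its short side roughly along the box's x.
- tin: Bystander: round metal ink tin, 49 mm diameter, 22 mm high, on the shelf to one side. Origin at the centre of its underside.
- handstamp: Bystander: small wooden hand stamp with a knob, base 40 by 26 mm, 50 mm high, on the shelf to the other side of the pad. Origin at the centre of its underside.
- roundstamp: Bystander: round self-inking stamp, 48 mm diameter, 84 mm high, standing on the desk beside the drop box. Origin at the centre of its underside.
- passport: Bystander: closed booklet 125 by 88 by 6 mm lying on the desk beside the drop box, on the other side. Origin at the centre of its underside.
Not all that is in view belongs to the job. Leave any white or yellow look-alike of the pad alone.

How it is judged:
On the way, in this order (a step that is already met when the one before it is completed fails the run):
1. a fingertip has pressed the flap open by 0.4 rad or more while the pad still lies on the shelf, its middle at least 10 mm short of the lip (value of joint flap above 0.4 rad and contact force between the fingers and flap above 0.2 N and x of pad in the frame of dropbox below -0.01 m and z of pad in the frame of dropbox above 0.089 m), for 0.1 s.
2. with the flap still held open by a finger, the pad is pushed by a finger until its middle is at the lip (value of joint flap above 0.35 rad and contact force between the fingers and flap above 0.2 N and contact force between the fingers and pad above 0.02 N and x of pad in the frame of dropbox above -0.006 m).
3. the pad drops into the box while the flap is held open (value of joint flap above 0.3 rad and contact force between the fingers and flap above 0.2 N and z of pad in the frame of dropbox below 0.065 m and x of pad in the frame of dropbox above 0 m).
At the end, for the whole second after the job is handed in: The pad lies at rest inside the drop box (past the lip, its origin less than 65 mm above the desk), the flap is shut (within 0.06 rad), and tin, hand stamp, round stamp and booklet are within 30 mm of where they started (x of pad in the frame of dropbox between 0 and 0.2 m and y of pad in the frame of dropbox between -0.105 and 0.105 m and z of pad in the frame of dropbox below 0.065 m and value of joint flap below 0.06 rad and linear speed of pad below 0.03 m/s and distance of each of tin, handstamp, roundstamp, passport from where it was at the start of the episode below 0.03 m); the robot touches nothing.
It fails at once if the pad is lifted more than 20 mm above the shelf (z of pad in the frame of dropbox above 0.115 m).
It fails at once if the shut or barely open flap is pushed with the pad (over 4 N) (contact force between pad and flap above 4 N and value of joint flap below 0.25 rad and z of pad in the frame of dropbox above 0.085 m).
It fails at once if a bystander is pushed more than 30 mm or the round stamp or hand stamp is tipped over (distance of any of tin, handstamp, roundstamp, passport from where it was at the start of the episode above 0.03 m or angle between any of handstamp, roundstamp's own z axis and vertical above 0.5 rad).
It also fails if it takes over 48 s, if anything falls off the work surface, if the arm or the gripper's body presses on something with over 40 N, if the wrist force passes 120 N, or if a joint passes its speed limit or range.

### The arm

A 7-joint arm with a two-finger parallel gripper is mounted at the origin on the work surface. World frame = base frame: x ahead of the robot, y to its left, z up, the work surface at z = 0. Lengths are in m, angles in rad, forces in N, time in s.
With the tool pointing down it reaches from about 0.375 to 0.925 m from the base axis. Payload 3.1 kg.
Tool frame: the origin (TCP) lies between the finger pads; the fingertips stand 19 mm ahead of it and the grasp point (between the pads) is the TCP; z points along the fingers, y is the direction in which the jaws open and shut (so a half turn about z gives the same grasp; the last joint's range is limited). The gripper opens to 85 mm and grips with 20 to 120 N. Pads are 22 mm wide; open, the fingers measure 114 mm over their backs; the gripper's body (76 mm by 85 mm) begins 54 mm behind the grasp point. The pads swing forward as they close: fully open they stand 13 mm farther back than shut.
Start: joints at [1.126, 0.383, 0.044, 1.598, -0.018, 1.161, -0.05], TCP at [0.221, -0.611, 0.25] pointing down, gripper open.
Joint ranges: [-2.61, 2.61], [-0.41, 2.15], [-1.48, 1.57], [0, 2.5], [-1.57, 4.71], [0.05, 1.97], [-2.85, 2.85]. Speed limits (rad/s): [2.79, 2.79, 3.14, 3.14, 3.14, 3.14, 3.14].

### API

Orientations are given as a unit quaternion [x, y, z, w].
In Python, from bench import move_ptp, movel, move_j, move_gripper, pause, inverse_kinematics, read_camera, camera_params, MotionError, sign_off, look_for, tip_of, read_time_s, read_qpos, read_joint_vel, read_effort, read_eef_pos, read_tcp_rot, read_ft_force, read_ft_torque, read_finger_gap gives the robot as it stands. Calls block until the motion is done:
- move_ptp(position, orientation): joint-space move of the TCP to a pose.
- movel(position, orientation=None, speed=0.15): straight line of the TCP; orientation=None keeps the orientation; speed is the mean speed in m/s.
- move_j(angles): joint-space move.
- move_gripper(opening, effort=None): finger opening in m; effort is the grip in N (None keeps the last); returns when the fingers have stopped.
- pause(seconds).
- inverse_kinematics(position, orientation): joint angles nearest the present ones, or None.
- read_camera(name): name is "side" or "top" or "wrist"; returns the picture (400x640x3 uint8, red, green, blue); there is no depth.
- camera_params(name): a dict with "K" (3x3 intrinsics, pixels), "dist_coeffs" ([k1, k2, p1, p2, k3] as OpenCV has them; the pictures are not rectified), "camera_from_world" (4x4, takes a point from world to camera coordinates). Camera axes: x right, y down, z forward; pixel columns grow to the right and rows downward; lengths in m; the calibration is good to about 2 mm. A picture is of the moment at which its call begins: read the wrist's pose just before it. camera_params takes no time and is no camera call; for the wrist camera it gives the pose at the moment of the call.
A pose or a line that the arm cannot do raises MotionError and nothing moves.
- sign_off(): hands the job in, once; it reports no verdict.
Trained networks look in the newest picture that a camera, given by its name, has taken for a name from the list of things; names that differ only in an ending like _2 or _b are one class to them, and where a whole thing is asked for, a point or a joint stands for the part that bears it (a point fixed in the world has none). Each returns a list of dicts, best first, with "confidence" (0 to 1); they miss things now and then, are a little off and sometimes report something else, mostly with a low value. They report only what shows in the picture. A call takes as long as a camera call. They do not tell look-alikes from the thing itself.
- look_for(camera, name): "at" ([column, row] in pixels, amid what is visible of it).
- tip_of(camera, name): "at" ([column, row] in pixels: a listed point, or the origin of a listed thing).
Readings, each from a call of its own:
- read_time_s(): time.
- read_qpos(): joint angles.
- read_joint_vel(): joint speeds.
- read_effort(): joint torques, N m.
- read_eef_pos(): TCP position.
- read_tcp_rot(): TCP orientation.
- read_ft_force(): force on the tool from outside, world axes, zero at the start.
- read_ft_torque(): the same for the moment, N m.
- read_finger_gap(): finger opening in m.
Only numpy, scipy, OpenCV 4.12 (cv2) and the standard library are available. Lean on these libraries where they do the work, as an engineer would, in place of code of your own. Each camera call takes 0.05 s, during which the arm holds its last target.

## Working session

There is one attempt and no reset: what is moved stays moved. The work goes in short steps, each a Python script; the robot and the scene stay as the last script left them, time stands still between calls to the robot, and variables do not carry over. Pictures are saved under pics/ and viewed, and the job is handed in when it is done.

```bash
ls; mkdir -p pics
python3 - <<'E'
from bench import *
import cv2
print(read_time_s(), read_eef_pos(), read_tcp_rot(), read_finger_gap(), read_qpos())
for c in ["top","side"]:
    im=read_camera(c); cv2.imwrite(f"pics/{c}0.png",im[:,:,::-1])
    for n in ["pad","tin","handstamp","roundstamp","passport","flap_edge","lip","dropbox"]:
        try: print(c,n,[(d['confidence'],d['at']) for d in tip_of(c,n)][:4])
        except Exception as e: print(c,n,e)
print(read_time_s())
E
```

```text
pics
0.0 [ 0.22059458 -0.61044555  0.24885712] [ 9.84999012e-01  1.72554673e-01 -2.95321574e-04 -1.32087564e-03] 0.08541622113065118 [ 1.12623149  0.38385658  0.0438365   1.59960873 -0.01792318  1.16122685
 -0.04988677]
top pad [(0.91, [386.5, 304.2]), (0.82, [265.4, 224.0]), (0.57, [345.5, 289.6]), (0.56, [350.8, 206.1])]
top tin []
top handstamp [(0.61, [405.7, 239.5]), (0.6, [464.9, 242.1])]
top roundstamp [(0.59, [281.5, 142.6])]
top passport [(0.74, [467.9, 239.5])]
top flap_edge [(0.82, [369.9, 181.4])]
top lip [(0.62, [369.0, 189.1])]
top dropbox [(0.84, [365.2, 198.9]), (0.61, [406.4, 238.9])]
side pad [(0.84, [295.9, 275.6]), (0.81, [418.1, 230.2]), (0.7, [324.6, 194.8]), (0.62, [386.1, 247.8])]
side tin [(0.8, [301.8, 212.1])]
side handstamp [(0.62, [372.1, 182.7])]
side roundstamp [(0.92, [233.0, 239.7])]
side passport [(0.56, [383.9, 183.7]), (0.19, [318.6, 185.7])]
side flap_edge [(0.74, [320.0, 170.1])]
side lip [(0.62, [320.1, 184.7])]
side dropbox [(0.65, [318.2, 219.3])]
0.9
```

View pics/top0.png

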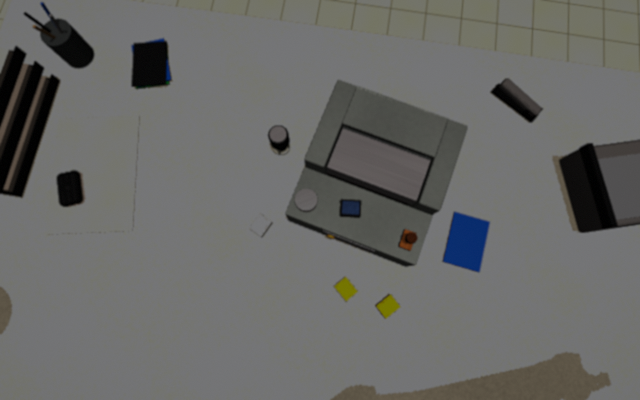

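View pics/side0.png

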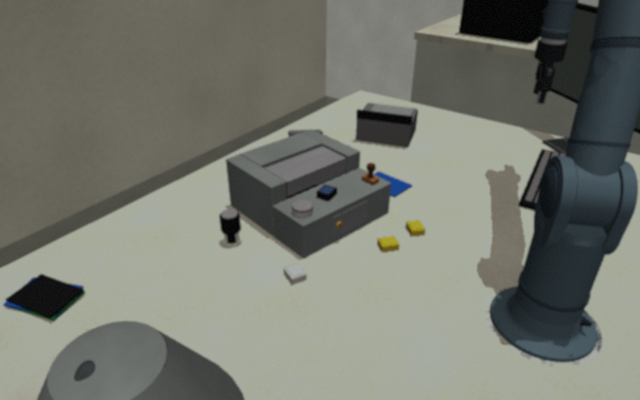

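The candidates for the pad in the top picture are the yellow blocks at (345,289) and (387,304), the white block at (265,224), and the black block with a blue face on the shelf at (351,206). The black one fits: it has the blue felt and lies on the shelf in front of the flap. I'll confirm that in a crop and measure the box.

```bash
cat > h.py <<'E'
from bench import *
import cv2, numpy as np
def back(cam,px,z,P=None):
    P=P or camera_params(cam); K=np.array(P["K"]);d=np.array(P["dist_coeffs"]);T=np.array(P["camera_from_world"])
    u=cv2.undistortPoints(np.array(px,float).reshape(-1,1,2),K,d).reshape(-1,2)
    R=T[:3,:3];c=-R.T@T[:3,3]
    r=np.c_[u,np.ones(len(u))]@R
    z=np.broadcast_to(z,(len(u),))
    return c+r*((z-c[2])/r[:,2])[:,None]
def proj(cam,X,P=None):
    P=P or camera_params(cam); K=np.array(P["K"]);d=np.array(P["dist_coeffs"]);T=np.array(P["camera_from_world"])
    rv,_=cv2.Rodrigues(T[:3,:3])
    return cv2.projectPoints(np.array(X,float).reshape(-1,1,3),rv,T[:3,3],K,d)[0].reshape(-1,2)
E
python3 - <<'E'
from h import *
im=cv2.imread("pics/top0.png")
c=im[70:280,270:500]; c=cv2.convertScaleAbs(c,alpha=1.8); cv2.imwrite("pics/topcrop.png",cv2.resize(c,None,fx=2.8,fy=2.8,interpolation=cv2.INTER_CUBIC))
im=cv2.imread("pics/side0.png")
c=im[110:270,200:420]; c=cv2.convertScaleAbs(c,alpha=1.8); cv2.imwrite("pics/sidecrop.png",cv2.resize(c,None,fx=3.5,fy=3.5,interpolation=cv2.INTER_CUBIC))
P=camera_params("top");T=P["camera_from_world"];print(-np.array(T)[:3,:3].T@np.array(T)[:3,3])
T=camera_params("side")["camera_from_world"];print(-np.array(T)[:3,:3].T@np.array(T)[:3,3])
print(back("top",[[369,189],[350.8,206]],[.095,.095]),back("side",[[320,184.7],[324.6,194.8]],.095))
E
```

```text
[0.37293091 0.02764067 0.90894397]
[-0.04117045  0.82629254  0.70874991]
[[ 0.58933794 -0.05205795  0.095     ]
 [ 0.54539048 -0.01789634  0.095     ]] [[ 0.58443477 -0.05009616  0.095     ]
 [ 0.54572155 -0.01580765  0.095     ]]
```

View pics/topcrop.png

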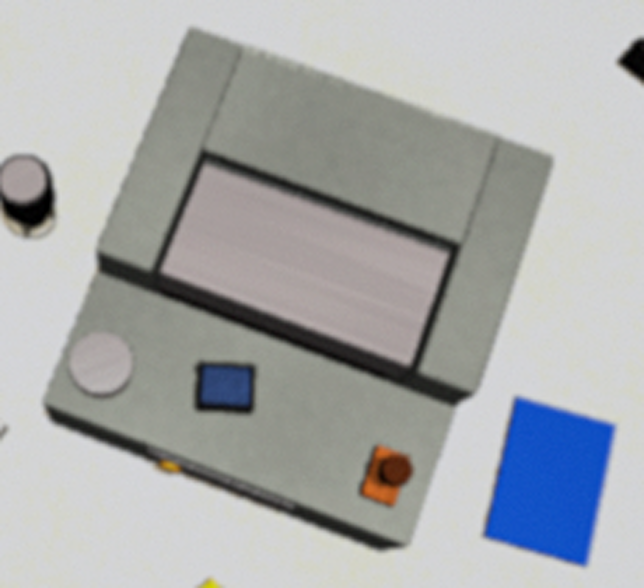

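View pics/sidecrop.png

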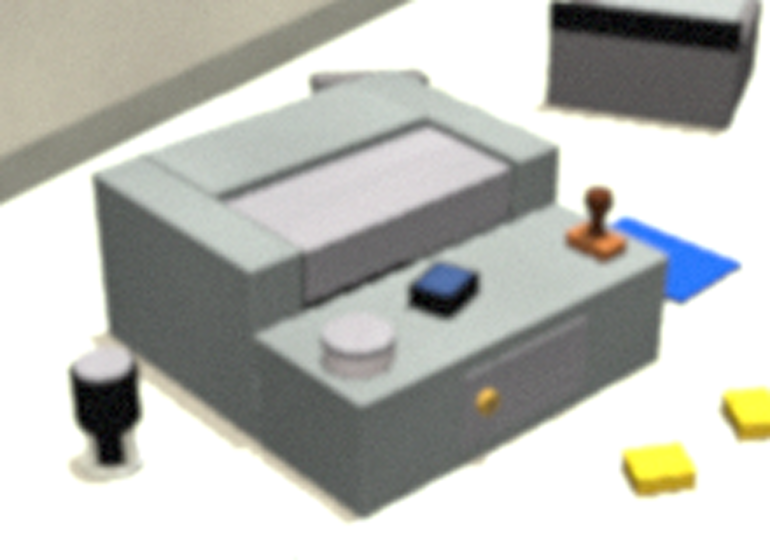

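The crops confirm it: the black block with the blue face on the shelf (top 351,206; side 325,194) is the pad. The tin is to its left, the hand stamp to its right, and the flap is the lighter plate. Next I fit the box pose from its corners in both views.

Run:
```python
from h import *
from scipy.optimize import least_squares
t=lambda a:[(a[0]+.0)/2.8+270,a[1]/2.8+70]
s=lambda a:[a[0]/3.5+200,a[1]/3.5+110]
top=[((200,150,145),(190,28)),((200,-150,145),(552,158)),((0,150,145),(100,257)),((-115,150,95),(47,407)),
 ((106,104,145),(205,153)),((106,-104,145),(459,243)),((0,-150,145),(472,392)),((-115,-150,95),(400,543)),((4,99,140),(160,273)),((4,-99,140),(412,366))]
side=[((-115,150,95),(360,407)),((-115,-150,95),(666,262)),((200,150,145),(97,178)),((0,150,145),(250,273)),((-115,150,0),(362,517)),((0,-150,145),(556,150)),((106,104,145),(218,196)),((106,-104,145),(432,125))]
def W(p,X):
    X=np.array(X)/1000.;c,sn=np.cos(p[2]),np.sin(p[2])
    return np.c_[p[0]+c*X[:,0]-sn*X[:,1],p[1]+sn*X[:,0]+c*X[:,1],X[:,2]]
def res(p,w=(1,1)):
    r=[]
    for n,l,f,k in(("top",top,t,w[0]),("side",side,s,w[1])):
        r.append(k*(proj(n,W(p,[a for a,_ in l]))-np.array([f(b) for _,b in l])))
    return np.vstack(r).ravel()
for w in((1,1),(1,0),(0,1)):
    o=least_squares(res,[.588,-.052,-.3],args=(w,),loss="soft_l1"); print(o.x)
    if w==(1,1): print(res(o.x).reshape(-1,2).round(1)); p=o.x
np.save("box.npy",p)
c,sn=np.cos(p[2]),np.sin(p[2]);R=np.array([[c,-sn],[sn,c]])
def tobox(X): return ((X[:,:2]-p[:2])@R*1000).round(1)
print("pad top corners",tobox(back("top",[t(a) for a in [(200,365),(253,367),(252,410),(196,408)]],.113)))
print("pad side top",tobox(back("side",[s(a) for a in [(440,264),(478,278),(450,302),(412,288)]],.113)))
print("tin",tobox(back("top",[t((101,363))],.117)),"hs knob",tobox(back("top",[t((395,469))],.140)),"base",tobox(back("top",[t(a) for a in[(378,446),(412,455),(393,503),(362,494)]],.108)))
```

```text
[ 0.58444599 -0.0491753  -0.2192168 ]
[[-0.6 -1.1]
 [ 1.  -0.4]
 [-2.6 -2.1]
 [-2.7 -1.2]
 [-1.6 -1.4]
 [ 0.3  0.6]
 [ 1.1  1.5]
 [ 2.7  1.8]
 [-0.7 -0.2]
 [-1.2  0.5]
 [ 1.1 -0.4]
 [ 2.1 -2.3]
 [-2.  -2.6]
 [ 0.6 -0.8]
 [ 0.9  1.6]
 [ 2.6 -2.3]
 [-0.9 -0.6]
 [-1.  -3. ]]
[ 0.5842761  -0.05096863 -0.20998367]
[ 0.58132686 -0.04519237 -0.23263081]
pad top corners [[-44.7  45.1]
 [-31.3   7. ]
 [-62.8  -3.8]
 [-76.9  36.1]]
pad side top [[-35.4  11.9]
 [-67.5   5.1]
 [-78.6  42. ]
 [-47.4  49.1]]
tin [[-71.8 115.4]] hs knob [[ -70.8 -113.7]] base [[ -52.6 -102. ]
 [ -49.7 -128.1]
 [ -89.1 -126.4]
 [ -91.3 -102.6]]
```

```bash
cat >> h.py <<'E'
import os
p=np.load("box.npy")
def w(x,y,z):  # box mm -> world m
    c,s=np.cos(p[2]),np.sin(p[2]);x,y,z=x/1e3,y/1e3,z/1e3
    return [p[0]+c*x-s*y,p[1]+s*x+c*y,z]
def tb(X):
    X=np.atleast_2d(X);c,s=np.cos(p[2]),np.sin(p[2]);R=np.array([[c,-s],[s,c]])
    return np.c_[(X[:,:2]-p[:2])@R,X[:,2]]*1000
def q(sign=1,dyaw=0):
    th=p[2]+sign*np.pi/2+dyaw
    return [np.cos(th/2),np.sin(th/2),0.,0.]
def snap(n,f):
    P=camera_params(n); im=read_camera(n); cv2.imwrite(f,np.clip(im[:,:,::-1].astype(float)*1.8,0,255).astype(np.uint8)); return P,im
E
python3 - <<'E'
from h import *
import pickle
for s in (1,-1): print(s,inverse_kinematics(w(-60,10,380),q(s)))
move_ptp(w(-60,10,380),q(1))
P,im=snap("wrist","pics/w1.png"); pickle.dump(P,open("w1.pkl","wb"))
for n in ["pad","tin","handstamp","flap_edge","lip"]:
    print(n,[(d['confidence'],d['at']) for d in tip_of("wrist",n)][:3])
T=np.array(P["camera_from_world"]);print(tb(-T[:3,:3].T@T[:3,3]),read_time_s(),read_qpos())
E
```

```text
1 [ 0.5151175   0.10013035 -0.57914894  1.69346088  0.05592465  1.36455976
 -0.292414  ]
-1 [ 1.06683244  0.23657739 -1.24483386  1.67536331  0.22751844  1.39376147
  2.71228861]
pad [(0.97, [220.9, 176.0]), (0.93, [228.4, 237.4]), (0.78, [328.6, 146.2])]
tin [(0.91, [313.4, 62.0])]
handstamp [(0.59, [314.8, 252.5])]
flap_edge [(0.68, [383.4, 172.8]), (0.44, [372.7, 165.4])]
lip [(0.64, [373.7, 165.9])]
[[-59.32757459  84.37177605 503.1645809 ]] 3.5917 [ 0.51552514  0.10035772 -0.57881007  1.69343806  0.05594689  1.36458596
 -0.2923864 ]
```

View pics/w1.png

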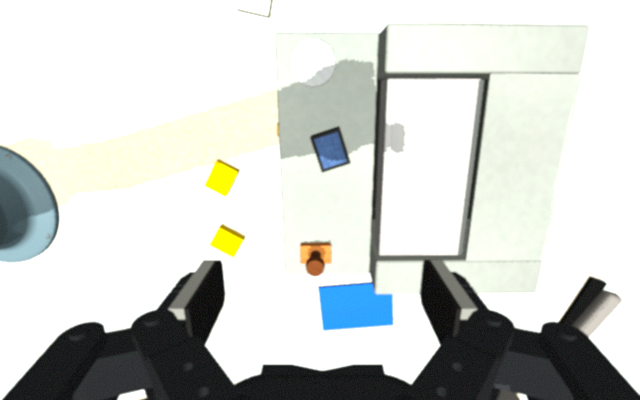

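The wrist view shows the pad at (329,147), the tin at (313,62), the hand stamp at (315,255) and the box square to the image. I'll enlarge it to pick corners.

Run:
```python
from h import *
im=cv2.imread("pics/w1.png").astype(float)/1.8
# upper-left & whole box, 2.4x
for n,(r0,r1,c0,c1) in {"a":(10,180,260,600),"b":(140,310,260,600)}.items():
    cv2.imwrite(f"pics/w1{n}.png",cv2.resize(im[r0:r1,c0:c1].astype(np.uint8),None,fx=2.35,fy=2.35,interpolation=cv2.INTER_CUBIC))
```

```text
(no output)
```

View pics/w1a.png

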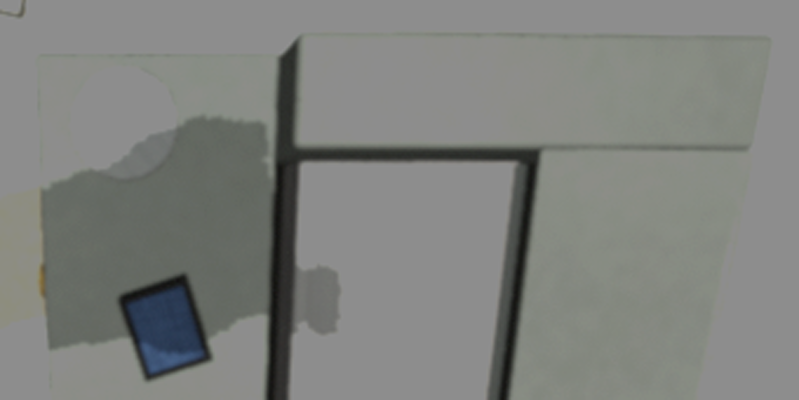

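View pics/w1b.png

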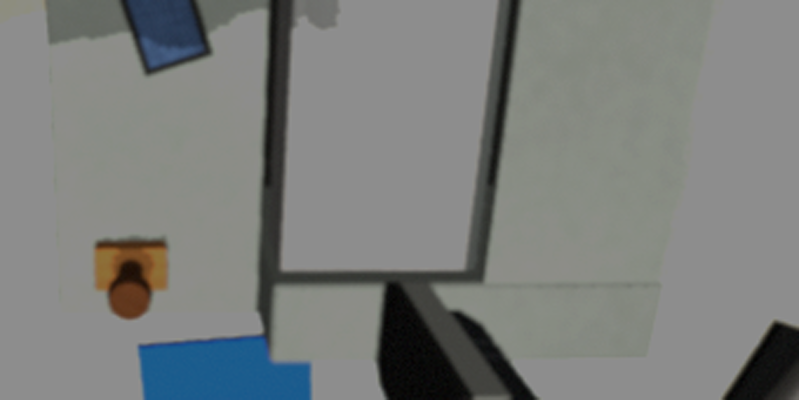

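Run:
```python
from h import *
import pickle
from scipy.optimize import least_squares
P=pickle.load(open("w1.pkl","rb"))
A=lambda u,v:(260+u/2.35,10+v/2.35); B=lambda u,v:(260+u/2.35,140+v/2.35)
pts=[((0,150,145),A(299,37)),((200,150,145),A(770,38)),((-115,150,95),A(38,55)),((0,150,95),A(280,57)),((106,104,145),A(540,150)),((4,99,140),A(297,162)),
((106,-104,145),B(484,282)),((4,-99,140),B(281,271)),((0,-150,145),B(271,362)),((200,-150,145),B(647,356)),((-115,-150,95),B(60,305)),((0,-150,95),B(260,312))]
X=np.array([a for a,_ in pts],float);U=np.array([b for _,b in pts])
def W(q,X):
    X=X/1000.;c,sn=np.cos(q[2]),np.sin(q[2])
    return np.c_[q[0]+c*X[:,0]-sn*X[:,1],q[1]+sn*X[:,0]+c*X[:,1],X[:,2]]
f=lambda q:(proj("wrist",W(q,X),P)-U).ravel()
o=least_squares(f,p,loss="soft_l1");print(o.x,f(o.x).reshape(-1,2).round(1).tolist())
np.save("box.npy",o.x); 
import h; h.p=o.x
c=back("wrist",[A(121,298),A(185,276),A(210,357),A(148,379)],.113,P)
b=tb(c);print(b.round(1),b.mean(0)); e=(b[1]-b[0]+b[2]-b[3])/2;print("yaw deg",np.degrees(np.arctan2(e[1],e[0])),np.linalg.norm(b[1]-b[0]),np.linalg.norm(b[2]-b[1]))
print(tb(back("wrist",[A(124,123)],.117,P)),tb(back("wrist",[B(130,300)],.145,P)))
```

```text
[ 0.58744627 -0.05017548 -0.21574826] [[-0.3, -2.5], [3.8, -1.8], [-2.0, -0.3], [-0.5, -2.0], [0.6, -0.1], [1.3, 0.4], [0.1, 1.0], [-0.2, 0.6], [-0.4, 1.6], [1.8, 2.3], [-0.6, 5.5], [-1.1, 2.0]]
[[-75.2  38.3 113. ]
 [-44.1  48.6 113. ]
 [-31.4   9.  113. ]
 [-62.3  -2.  113. ]] [-53.25367152  23.48531908 113.        ]
yaw deg 18.953799350037034 32.70718279537766 41.65553833954985
[[-72.39465188 117.5305724  117.        ]] [[ -72.1222689  -111.27043207  145.        ]]
```

```bash
python3 - <<'E'
from h import *
F0=np.array(read_ft_force())
Y=23
move_gripper(0.0)
move_ptp(w(-97,Y,180),q())
movel(w(-97,Y,119),q(),speed=.1)
print("down",np.array(read_ft_force())-F0,tb(read_eef_pos()),read_finger_gap())
snap("wrist","pics/w2.png"); snap("side","pics/s2.png")
print(read_time_s())
E
python3 - <<'E'
import cv2
a=cv2.imread("pics/s2.png")[110:270,200:420];cv2.imwrite("pics/s2c.png",cv2.resize(a,None,fx=3.5,fy=3.5,interpolation=cv2.INTER_CUBIC))
E
```

```text
down [0.47158515 0.98916602 0.48488222] [[-96.30808043  23.23564831 119.55590909]] 2.8053293903667934e-05
6.0417
```

View pics/w2.png

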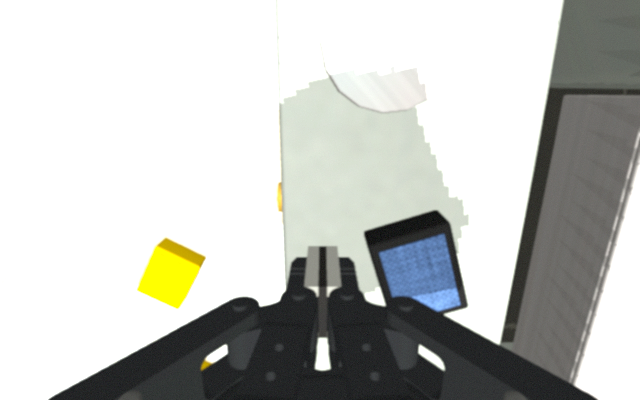

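View pics/s2c.png

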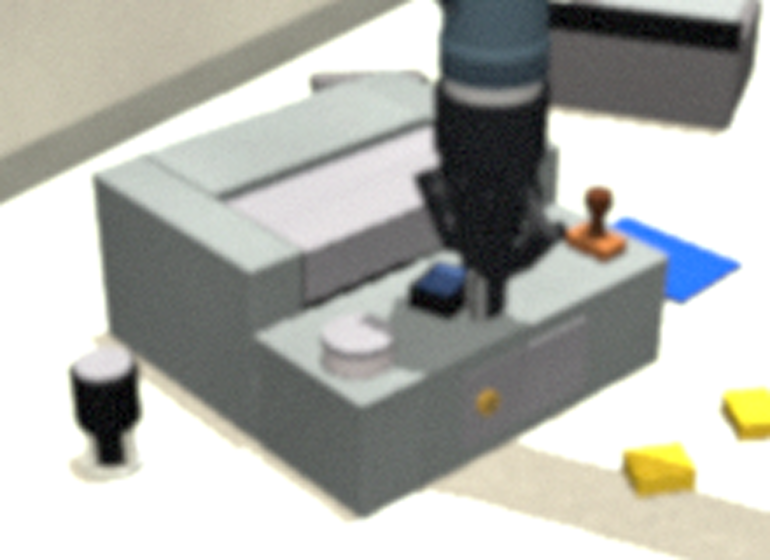

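The closed fingers stand just behind the pad. Next I slide the pad towards the flap.

Run:
```python
from h import *
import pickle
Y=23
for x in (-85,-75,-67.5):
    movel(w(x,Y,119),q(),speed=.04); print(x,np.array(read_ft_force()).round(2))
movel(w(-77,Y,119),q(),speed=.08)
movel(w(-77,Y,190),q(),speed=.15)
move_gripper(0.065)
move_ptp(w(-35,Y-75,330),q())
P,im=snap("wrist","pics/w3.png"); pickle.dump(P,open("w3.pkl","wb"))
print([(d['confidence'],d['at']) for d in tip_of("wrist","pad")][:3],read_time_s(),read_finger_gap())
```

```text
-85 [ 0.39 -0.48 -0.29]
-75 [-0.04  0.17 -0.08]
-67.5 [-0.41  0.09 -0.77]
[(0.93, [198.0, 211.7]), (0.86, [326.4, 96.8]), (0.61, [188.5, 139.7])] 9.5583 0.06543258263278928
```

View pics/w3.png

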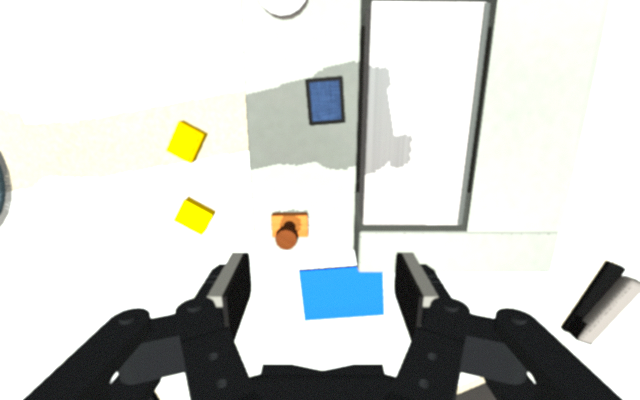

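The pad is now nearly square to the box at (326,100). Its corners are about (306,78), (340,76), (345,122) and (310,125). I measure it.

Run:
```python
from h import *
import pickle
P=pickle.load(open("w3.pkl","rb"))
im=cv2.imread("pics/w3.png")[55:145,285:385]
cv2.imwrite("pics/w3c.png",cv2.resize(im,None,fx=6,fy=6,interpolation=cv2.INTER_CUBIC))
b=tb(back("wrist",[(306,79),(341,76),(345,122),(310,125)],.113,P));print(b.round(1),b.mean(0).round(1))
print(tb(back("wrist",[(366,231),(371,1)],.140,P)).round(1))
for X in [(-35,25,113),(4,0,140),(4,-99,140),(0,0,95)]: print(X,proj("wrist",[w(*X)],P).round(1))
```

```text
[[-52.1  39.1 113. ]
 [-19.   41.8 113. ]
 [-14.4  -0.9 113. ]
 [-48.7  -3.8 113. ]] [-33.5  19.  113. ]
[[   7.  -105.   140. ]
 [   3.5   99.1  140. ]]
(-35, 25, 113) [[324.   94.5]]
(4, 0, 140) [[367.2 123.4]]
(4, -99, 140) [[363.3 225.4]]
(0, 0, 95) [[357.9 119.8]]
```

View pics/w3c.png

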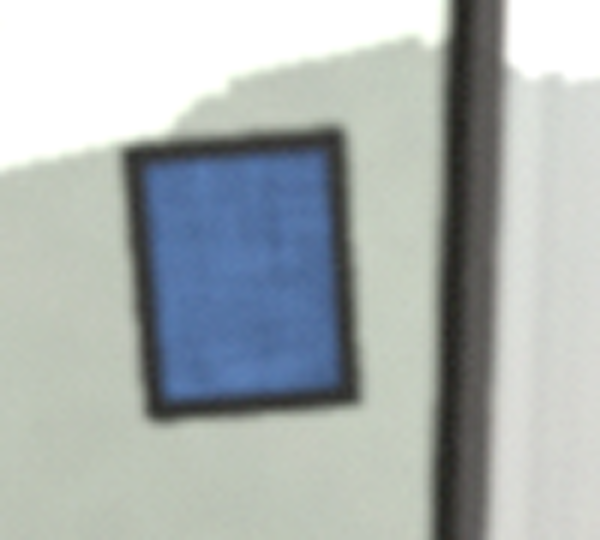

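Run:
```python
from h import *
Y=20; X=-24.5
move_ptp(w(X,Y,200),q()); pause(.2)
F0=np.array(read_ft_force())
movel(w(X,Y,160),q(),speed=.1); print(np.array(read_ft_force())-F0)
for z in (150,140,130,122,118,116,114):
    movel(w(X,Y,z),q(),speed=.06); f=np.array(read_ft_force())-F0; print(z,f.round(2),tb(read_eef_pos()).round(1))
    if f[2]>7: break
snap("wrist","pics/w4.png"); snap("side","pics/s4.png");print(read_time_s())
a=cv2.imread("pics/s4.png")[110:270,200:420];cv2.imwrite("pics/s4c.png",cv2.resize(a,None,fx=3.5,fy=3.5,interpolation=cv2.INTER_CUBIC))
```

```text
[ 0.20039877  0.67470851 -0.2989752 ]
150 [-0.02 -0.57 -0.28] [[-24.3  20.  150.1]]
140 [-0.99  0.5   0.24] [[-24.8  19.9 139.5]]
130 [-0.84  0.85  0.89] [[-24.9  19.8 129.4]]
122 [ 0.1  -0.87  1.3 ] [[-24.8  19.9 121.5]]
118 [-0.2  -0.67  0.74] [[-24.5  20.  117.9]]
116 [-0.73  0.59  2.67] [[-24.3  20.  116.1]]
114 [-0.14  0.35  2.33] [[-24.3  20.1 114. ]]
13.0417
```

View pics/w4.png

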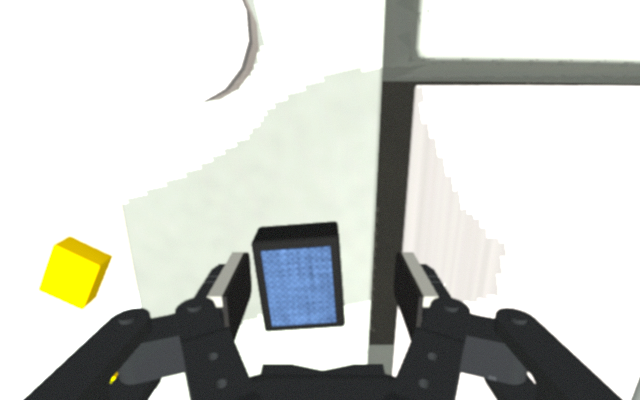

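View pics/s4c.png

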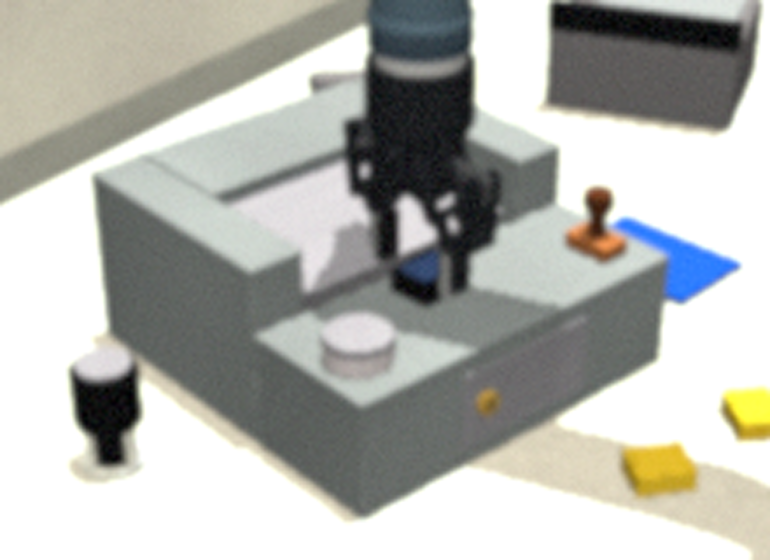

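The fingertip holds the flap open at about 2.5 N, and the pad lies between the fingers. I go slightly lower, hold, then push on in steps while watching the force.

Run:
```python
from h import *
Y=20
g=lambda:np.array(read_ft_force()).round(2)
movel(w(-24.5,Y,112.5),q(),speed=.04); pause(.4); print(g())
for x in (-15,-5,2,8,13):
    movel(w(x,Y,112.5),q(),speed=.04); print(x,g(),tb(read_eef_pos()).round(1))
snap("wrist","pics/w5.png");snap("side","pics/s5.png");print(read_time_s())
a=cv2.imread("pics/s5.png")[110:270,200:420];cv2.imwrite("pics/s5c.png",cv2.resize(a,None,fx=3.5,fy=3.5,interpolation=cv2.INTER_CUBIC))
```

```text
[ 0.36 -0.31  3.36]
-15 [-2.06  0.18  1.09] [[-15.9  19.8 111.8]]
-5 [-3.01  0.79  2.04] [[ -4.4  19.9 112.7]]
2 [-3.46  0.63  1.87] [[  2.   20.  112.5]]
8 [-5.01  0.51  1.55] [[  7.6  20.  112.3]]
13 [-5.14  1.58  2.32] [[ 12.2  20.  112.2]]
15.4833
```

View pics/w5.png

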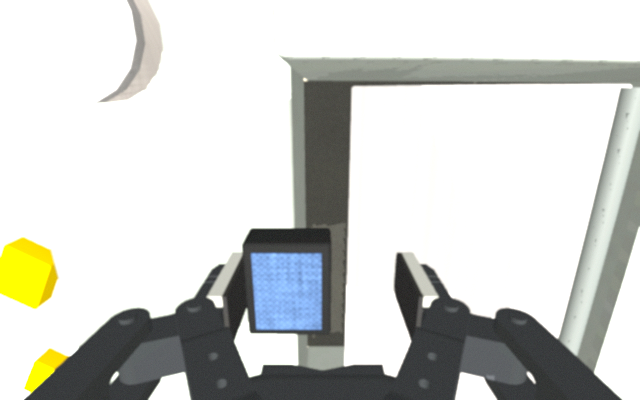

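View pics/s5c.png

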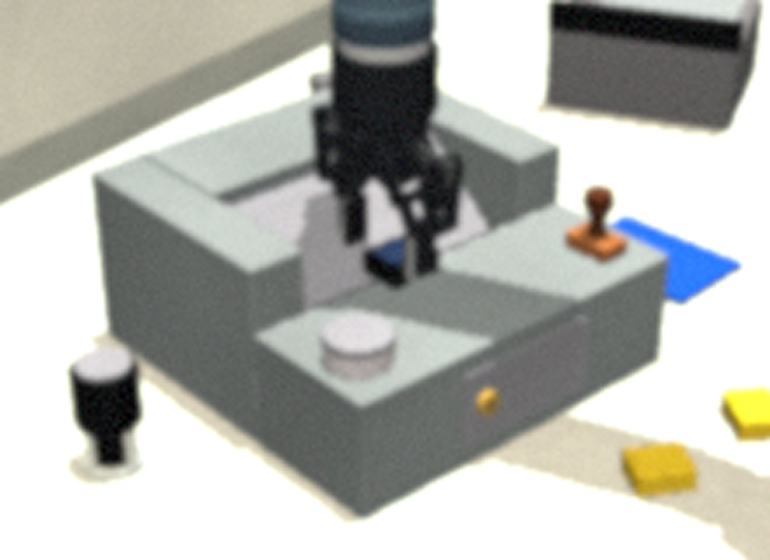

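The pad is at (289,290), flush with the pusher and partly over the lip, with open space beyond it. I continue.

Run:
```python
from h import *
Y=20
g=lambda:np.array(read_ft_force()).round(2)
for x in (17,21,25):
    movel(w(x,Y,112.5),q(),speed=.04); print(x,g(),tb(read_eef_pos()).round(1))
    if abs(g()).max()>20: break
pause(.3);snap("wrist","pics/w6.png");print(read_time_s(), [(d['confidence'],d['at']) for d in look_for("wrist","pad")][:3])
```

```text
17 [-5.38  0.7   2.28] [[ 15.7  20.1 112. ]]
21 [-6.69  1.58  2.65] [[ 19.5  20.  111.9]]
25 [-6.71  0.87  1.53] [[ 22.8  20.1 111.5]]
16.5833 [(0.8, [326.1, 224.6]), (0.73, [32.7, 369.3]), (0.64, [15.4, 276.0])]
```

View pics/w6.png

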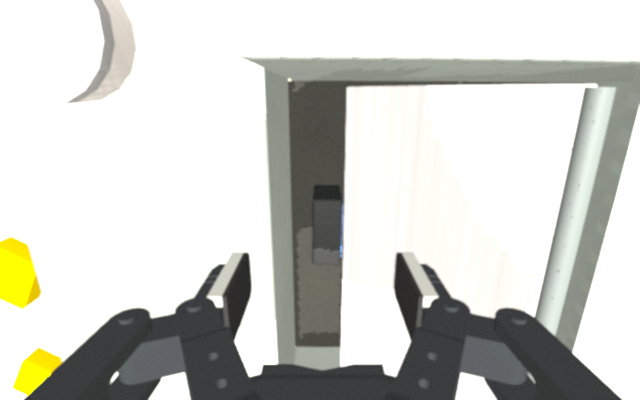

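The pad has gone over the lip and shows at (326,225) in the dark gap, on edge with the blue felt facing the flap. I check its height by projecting hypotheses.

Run:
```python
from h import *
P=camera_params("wrist");T=np.array(P["camera_from_world"]);print(tb(-T[:3,:3].T@T[:3,3]))
snap("wrist","pics/w7.png")
a=cv2.imread("pics/w7.png")
cv2.imwrite("pics/w7c.png",cv2.resize(np.clip(a[70:360,260:400].astype(float)*1.6,0,255).astype(np.uint8),None,fx=2.05*1,fy=2.05,interpolation=cv2.INTER_CUBIC))
for z in (23,41,60,77,95): print(z,tb(back("wrist",[(313,200),(340,200),(313,263),(340,263)],z/1000,P)).round(0)[:,:2].tolist())
print(proj("wrist",[w(0,20,95),w(0,100,95),w(0,-50,95)],P))
snap("top","pics/t7.png");snap("side","pics/s7.png");print(read_time_s(),np.array(read_ft_force()).round(2))
```

```text
[[ 23.1630678   96.37439881 235.18122444]]
23 [[16.0, 30.0], [34.0, 30.0], [16.0, -16.0], [35.0, -16.0]]
41 [[17.0, 35.0], [33.0, 35.0], [16.0, -7.0], [34.0, -7.0]]
60 [[17.0, 41.0], [32.0, 41.0], [17.0, 3.0], [33.0, 3.0]]
77 [[18.0, 47.0], [31.0, 47.0], [18.0, 12.0], [32.0, 12.0]]
95 [[18.0, 52.0], [30.0, 52.0], [18.0, 22.0], [31.0, 22.0]]
[[273.74435753 266.56845323]
 [265.15646185  84.5409959 ]
 [279.72339645 384.68640414]]
16.7833 [-6.31  1.84  1.49]
```

View pics/w7c.png

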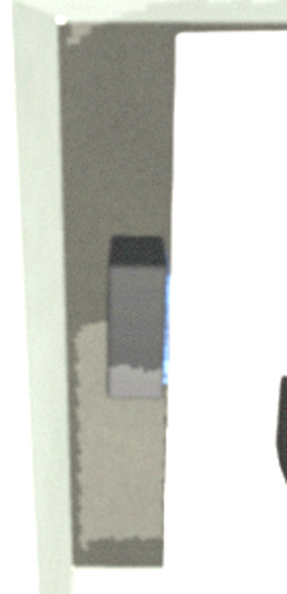

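All measurements match the pad standing on end on the box floor. At floor height its top face measures about 43 × 17 mm at box x 16–34, so its origin is about 23 mm up. The closing skirt's arc stays above z 57 there, so it clears the pad. I lift straight up so that the flap shuts.

Run:
```python
from h import *
Y=20
movel(w(22,Y,140),q(),speed=.04)
movel(w(20,Y,230),q(),speed=.1)
move_ptp(w(-90,Y-60,380),q())
pause(.5)
snap("wrist","pics/w8.png");snap("top","pics/t8.png");snap("side","pics/s8.png");print(read_time_s(),np.array(read_ft_force()).round(2))
print([(n,[(d['confidence'],d['at']) for d in tip_of("top",n)][:1]) for n in("tin","handstamp","passport","flap_edge","roundstamp")])
a=cv2.imread("pics/s8.png")[110:270,200:420];cv2.imwrite("pics/s8c.png",cv2.resize(a,None,fx=3.5,fy=3.5,interpolation=cv2.INTER_CUBIC))
```

```text
20.125 [ 0.01  0.06 -0.22]
[('tin', [(0.73, [306.5, 203.1])]), ('handstamp', [(0.5, [404.4, 240.1])]), ('passport', []), ('flap_edge', [(0.74, [281.9, 145.4])]), ('roundstamp', [(0.93, [281.7, 144.4])])]
```

View pics/s8c.png

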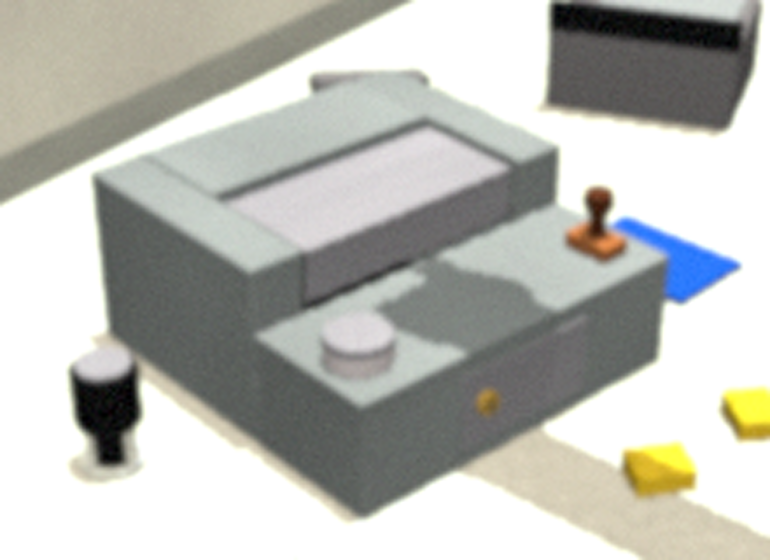

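View pics/w8.png

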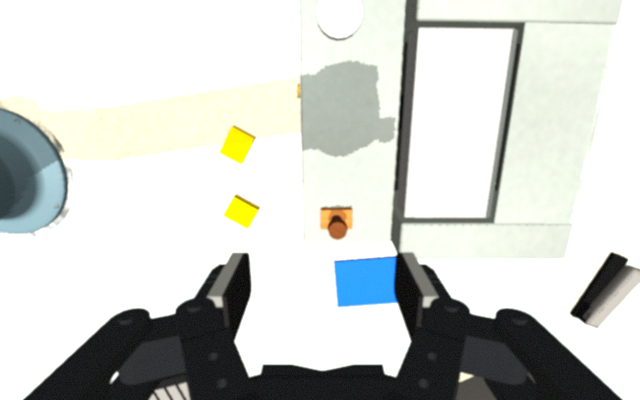

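The shelf is empty of the pad. The flap lies level (side crop about (370,190), the same as at the start). The tin, hand stamp, round stamp and booklet are where they were, and the force reads zero.

```bash
python3 -c "
from bench import *
sign_off(); print(read_time_s())"
```

```text
the job is handed in; nothing more can be done
the job is handed in; nothing more can be done
```

The pad is in the drop box and the flap is shut. I handed the job in at about 20 s of the 48 s; the system reports no verdict.

**What I did:** I slid the pad to about 34 mm short of the lip with the closed fingers. With the fingers 65 mm apart, I lowered one tip onto the flap (about 3 N) and the other behind the pad. One forward stroke then opened the flap further and pushed the pad over the lip. Finally I lifted straight up and drew back.

**Last checks:**
- **Pad:** While the flap was still held open, the wrist picture showed the pad standing on end on the box floor. Its apparent size matched floor height (about 43 × 17 mm), with its origin about 23 mm up and about 16 mm past the lip. I did not see it again after the flap shut.
- **Flap:** It looks level and shut in the side and wrist pictures, and the wrist force is near zero. I never measured its angle directly. The 0.4 rad opening is inferred from the tip's position, at about 0.48 rad.
- **Bystanders:** The tin, hand stamp, round stamp and booklet look unmoved in the pictures.

**What disagreed:** The box fit left 2–5 px on some outer corners, and I estimated the position as good to about 3 mm. In the last top picture, the detector missed the booklet and reported the flap edge on top of the round stamp. I discounted both after viewing the side and wrist pictures.

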